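# Seat the specimen holder in the metrology stage

## Robot

A 7-joint arm with a two-finger parallel gripper is mounted at the origin on the work surface. World frame = base frame: x ahead of the robot, y to its left, z up, the work surface at z = 0. Lengths are in m, angles in rad, forces in N, time in s.
With the tool pointing down it reaches from about 0.425 to 0.875 m from the base axis. Payload 4.7 kg.
Tool frame: the origin (TCP) lies midway between the tips of the shut fingers; the grasp point (between the pads) lies 19 mm behind it (ctrl.grip_point_offset is the distance from the TCP to the grasp point, in m); z points along the fingers, y is the line along which they close (so a half turn about z gives the same grasp; the last joint's range is limited). The gripper opens to 87 mm and grips with 3 to 60 N. Pads are 19 mm wide; open, the fingers measure 117 mm over their backs; the gripper's body (75 mm by 190 mm) begins 51 mm behind the grasp point.
Start: joints at [-1.179, 0.321, -0.07, 1.45, 0.023, 1.371, -0.057], TCP at [0.24, 0.604, 0.223] pointing down, gripper open.
Joint ranges: [-2.86, 2.86], [-0.3, 2.09], [-1.38, 1.24], [0.06, 2.45], [-1.56, 4.7], [0.09, 2.05], [-2.69, 2.69]. Speed limits (rad/s): [2.57, 2.57, 3.14, 3.14, 3.14, 3.14, 3.14].

## Interface

Orientations are given as a rotation vector (axis times angle).
In Python, from bench import ctrl gives the robot as it stands. The module is installed in compiled form; this text tells all that it offers.
- The arm moves only by the shell command python3 -m handwheel 'ROWS' [OPENING] [FORCE]. ROWS is JSON, a list of rows, each an object of numbers: "x", "y", "z": the shift along the tool's x, y, z in m; "wx", "wy", "wz": the turn, a rotation vector about the tool's x, y, z in degrees. A call has 1 to 10 rows; each row is the pose to reach, as a shift and turn from the pose commanded when the call began, along the tool's axes at that moment; what a row does not reach only later rows make up. A row lasts 1/12 s, in which the tool goes at most 41.7 mm and 7.16 degrees, less where a joint would pass 70% of its speed; a pose out of reach is approached as far as the arm can. A call with a gripper value outside its range is refused whole. OPENING is the finger opening in m, from 0 to 0.087, set as the call begins (- or left out, the last holds). The fingers move at their own pace and stop on an object; FORCE is the grip in N (left out, the last holds). Time passes only in rows, so rows that repeat a pose let the fingers close. It gives the time, the measured TCP pose, the force, the opening and the grip force at its end, in the units of the state.
- ctrl.get_state(): the state, without advancing time (a new reading comes with each control period).
- ctrl.get_image(name): name is "scene" or "top" or "wrist"; returns a dict with "image" (400x640x3 uint8, red, green, blue), "K" (3x3 intrinsics, pixels), "world_to_cam" (4x4, takes a point from world to camera coordinates); the wrist camera has in their place "hand_eye" (4x4, takes a point from camera to tool coordinates, whose origin is the TCP and whose axes are the flange's). Camera axes: x right, y down, z forward; pixel columns grow to the right and rows downward; lengths in m; the calibration is good to about 2 mm. A picture is of the moment at which its call begins: read the wrist's pose just before it. There is no depth.
- ctrl.close_job(): hands the job in; it is judged then, once.
The state is a dict: "time": time; "joint_positions": joint angles; "qd": joint speeds; "joint_torque": joint torques, N m; "position": TCP position; "tool_rot": TCP orientation; "ft_force": force on the tool from outside, world axes, zero at the start; "torque": the same for the moment, N m; "grip_width": opening from 0.0 (shut) to 1.0 (fully open); "grip_force": force on a finger pad.
Only numpy, scipy, OpenCV 4.12 (cv2) and the standard library are available. Lean on these libraries where they do the work, as an engineer would, in place of code of your own. Each camera call takes 0.05 s, during which the arm holds its last target. There are 200 camera calls.

## Task

The specimen holder is propped up in the stage's round cup by an orange transport shim. Draw the shim straight out from under it and lay it flat inside the blue tray; then press down on the holder and turn it little by little until its square foot drops into the hidden square recess and it sits fully home, and let go. Keep the holder in its cup and upright throughout, and leave the other things on the bench where they are.

Things in the scene. Friction and masses are not known exactly. Their poses are not given: they have to be found in the camera images.
- stage: Fixed stage: aluminium base plate 100 mm (x) by 165 mm (y), 14 mm thick, with a grey steel round guide cup on it. Origin on the cup's axis, on the bench. The plate reaches 52.5 mm to +y and 112.5 mm to -y of it. A slot 25 mm wide, 6 mm high at the foot of the cup's -y side lets the shim out along -y. A fixed black knob (26 mm diameter, 22 long) juts from the plate's +x side.
- cup_mouth (a point): Centre of the cup's rim, 54 mm above the bench; stage's axes. Cup: inner radius 24, outer 32 mm, 40 mm tall.
- recess (a point): Centre of the mouth of the square recess in the plate's top inside the cup, 14 mm above the bench. Recess 32.5 mm square, deep enough for the whole foot, out of sight under the holder. It does not move, but its angle is not given: these axes are the stage's and tell nothing of it. At the start the foot is 20 to 70 degrees away from fitting; it drops in within about 4 degrees of a fit.
- holder_block (a point): Loose specimen holder, 0.25 to 0.5 kg, standing in the cup: point on its axis in the black grip block (34 mm square, 40 tall, purple chip on top), 18 mm below the block's top; x, y normal to its side faces. Below: black flange of radius 33, 6 thick, its top 22 mm below this point. Height above the bench: 97 mm on the shim, 94 with the shim out and the foot crosswise, 84 fully home; loose, it may lean 5 degrees.
- holder_foot (a point): Centre of the underside of the holder's foot, 80 mm below holder_block, same axes. The steel foot is 30 mm square, 10 mm long, its sides parallel to the block's, so it fits the recess every 90 degrees. Above it a round boss of radius 23, 42 mm long, runs in the cup and rests on the plate when the holder is home.
- shim_tab (a point): Loose orange shim (50 g): grasp point in its upright tab, 26 mm above the shim's underside. Tab 12 mm thick (x), 28 long (y), top 14 mm above this point. It stands on a strip 20 mm wide (x), 108 long (y), 3 thick, from 14 mm to -y to 94 mm to +y of this point. At the start the axes are the stage's and the tab is 80 mm to -y of the cup's axis, over the plate, clear of the cup.
- shim_mid (a point): Middle of the shim's strip, 1.5 mm above its underside, 40 mm to +y of the tab; same axes.
- shim_tip (a point): End of the strip that lies under the holder's foot (14 mm past the cup's axis at the start), 54 mm to +y of shim_mid; same axes.
- tray: Fixed blue open tray, 110 mm (x) by 175 mm (y) outside, 15 mm high, walls and floor 4 mm thick. Origin under its centre on the bench.
- dishes: Bystander: loose stack of clear dishes, 63 mm diameter, 33 mm high; origin under its centre.
- objective_at (a point): Bystander: loose steel microscope objective standing upright, 32 mm diameter, 46 mm high; the point is the centre of its underside.
- mouse: Bystander: loose black computer mouse, 100 mm (x) by 58 mm, 32 mm high; origin under its centre.
Mind the look-alikes: they are no part of the job. Leave any green look-alike of the part that bears holder_block alone.

How it is judged:
By the outcome, as a careful person would: the job done as asked, in the order asked, and still so for the second after the job is handed in, with the robot touching nothing.
It also fails if it takes over 72 s, if anything falls off the work surface, if the arm or the gripper's body presses on something with over 40 N, if the wrist force passes 120 N, or if a joint passes its speed limit or range.

## Working session

There is one attempt and no reset: what is moved stays moved. The work goes in short steps, Python scripts to look and compute and a shell command to move; the robot and the scene stay as the last step left them, time stands still between calls to the robot, and variables do not carry over. Pictures are saved under pics/ and viewed, at most 11 in all, crops included, and the job is handed in when it is done.

```bash
mkdir -p pics
cat > h.py <<'E'
from bench import ctrl
import numpy as np, cv2
from scipy.spatial.transform import Rotation as R
def pix2plane(im,u,v,z):
    K=np.array(im["K"]);T=np.array(im["world_to_cam"])
    d=T[:3,:3].T@np.linalg.solve(K,[u,v,1.]);o=-T[:3,:3].T@T[:3,3]
    return (o+d*(z-o[2])/d[2]).round(4)
def proj(im,p):
    K=np.array(im["K"]);T=np.array(im["world_to_cam"])
    q=K@(T[:3,:3]@np.array(p)+T[:3,3]);return (q[:2]/q[2]).round(1)
def wrist():
    s=ctrl.get_state();im=ctrl.get_image("wrist")
    W=np.eye(4);W[:3,:3]=R.from_rotvec(s["tool_rot"]).as_matrix();W[:3,3]=s["position"]
    im["world_to_cam"]=np.linalg.inv(W@np.array(im["hand_eye"]));return im
def save(im,n):cv2.imwrite("pics/"+n,cv2.cvtColor(im,cv2.COLOR_RGB2BGR))
E
python3 - <<'E'
from h import *
import pickle
d={n:ctrl.get_image(n) for n in("scene","top")}
pickle.dump(d,open("d.pkl","wb"))
for n in d: save(d[n]["image"],n+".png")
s=ctrl.get_state();print(s); print(R.from_rotvec(s["tool_rot"]).as_matrix().round(3))
for n in d: print(d[n]["K"],d[n]["world_to_cam"])
E
```

```text
{'time': 0.1, 'joint_positions': array([-1.17888955,  0.32176563, -0.07010915,  1.45150751,  0.02257578,
        1.37078879, -0.05689395]), 'qd': array([-0.00106027, -0.00046258,  0.00097848, -0.003577  , -0.00086474,
        0.00161298,  0.00153943]), 'joint_torque': array([ 2.42925125e-04, -4.92571771e+01, -4.05587945e-01, -3.13397849e+01,
       -6.41003600e-02,  3.95761861e-02,  7.17098010e-05]), 'position': array([0.23962171, 0.60371175, 0.22158301]), 'tool_rot': array([-5.89806529e-01, -3.08546666e+00,  2.61104390e-03]), 'ft_force': array([-0.6347419 , -0.15753758,  0.39064938]), 'torque': array([ 0.00128192,  0.05805472, -0.02836905]), 'grip_force': 0.0, 'grip_width': 0.9984519307128237}
[[-0.929  0.369 -0.001]
 [ 0.369  0.929 -0.002]
 [-0.    -0.002 -1.   ]]
[[503.60441554   0.         319.3456896 ]
 [  0.         503.60441554 207.48723675]
 [  0.           0.           1.        ]] [[ 0.38729517  0.92187789 -0.01198317 -0.24160632]
 [ 0.68082484 -0.29474099 -0.67052613 -0.32753365]
 [-0.62167514  0.25153309 -0.74178913  1.47389685]
 [ 0.          0.          0.          1.        ]]
[[363.52694126   0.         320.78374768]
 [  0.         363.52694126 200.31156584]
 [  0.           0.           1.        ]] [[-0.01080106 -0.99990906 -0.00807478  0.02889928]
 [-0.99778817  0.01130714 -0.06550509  0.56278943]
 [ 0.06559043  0.0073494  -0.99781956  0.83630426]
 [ 0.          0.          0.          1.        ]]
```

View pics/top.png

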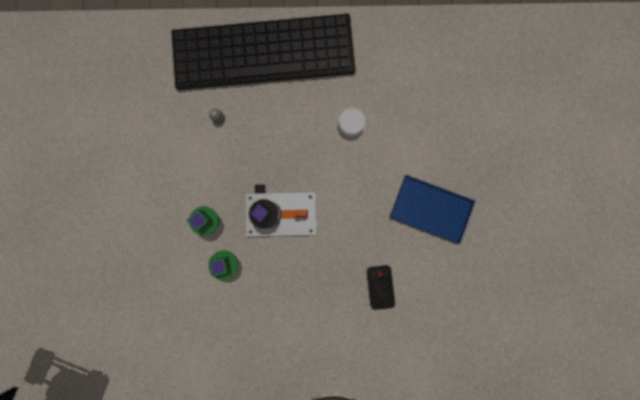

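View pics/scene.png

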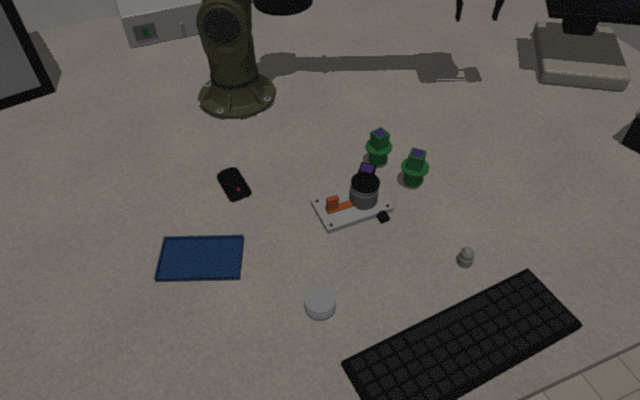

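The top view shows the black holder in its cup at (262,213) and the orange shim tab at about (300,214). The look-alikes for the holder are the two green holders at (204,222) and (224,265), which I'll leave alone. The only orange thing is the shim. The tray is at (432,209), the mouse at (380,287), the dishes at (352,123) and the objective at (217,116). Next is a close crop.

Run:
```python
from h import *
import pickle
d=pickle.load(open("d.pkl","rb"))
t=d["top"]["image"][180:250,235:330];s=d["scene"]["image"][150:240,300:400]
a=cv2.resize(t,(760,560),interpolation=cv2.INTER_CUBIC);save(np.clip(a*1.6,0,255).astype(np.uint8),"ct.png")
im=d["top"]
for n,p,z in [("pl",(246,194),.014),("pl",(316,193),.014),("pl",(317,235),.014),("pl",(247,237),.014),("chip",(261,213),.115),("tab",(301,214),.054)]: print(n,pix2plane(im,*p,z))
hsv=cv2.cvtColor(im["image"],cv2.COLOR_RGB2HSV)
m=cv2.inRange(hsv,(100,120,40),(125,255,255));m[:,:380]=0
c=max(cv2.findContours(m,0,2)[0],key=cv2.contourArea);r=cv2.minAreaRect(c);print(r)
for q in cv2.boxPoints(r): print(q,pix2plane(im,*q,.015))
print(pix2plane(im,*r[0],.015))
# orange/purple centroids
for n,lo,hi,z in [("or",(5,150,80),(20,255,255),.04),("pu",(126,60,40),(150,255,255),.115)]:
    m=cv2.inRange(hsv,lo,hi);N,L,S,C=cv2.connectedComponentsWithStats(m)
    for i in range(1,N):
        if S[i,4]>15: print(n,S[i],C[i],pix2plane(im,*C[i],z))
```

```text
pl [0.5804 0.1998 0.014 ]
pl [0.5809 0.0338 0.014 ]
pl [0.4818 0.0325 0.014 ]
pl [0.4789 0.1972 0.014 ]
chip [0.5317 0.1468 0.115 ]
tab [0.5304 0.0672 0.054 ]
((432.1438293457031, 209.11643981933594), (72.91663360595703, 44.826759338378906), 20.556045532226562)
[390.13696 217.30136] [ 0.5214 -0.1399  0.015 ]
[405.8767  175.32877] [ 0.6203 -0.1794  0.015 ]
[474.1507  200.93152] [ 0.5578 -0.3382  0.015 ]
[458.41095 242.90411] [ 0.4599 -0.2978  0.015 ]
[ 0.5396 -0.239   0.015 ]
or [281 211  26   7 157] [293.30573248 213.60509554] [0.5319 0.0857 0.04  ]
pu [250 204  18  19 208] [258.91346154 212.61538462] [0.5325 0.1512 0.115 ]
pu [191 214  13  13  95] [196.58947368 219.97894737] [0.5186 0.2812 0.115 ]
pu [212 262  11  11  98] [217.05102041 267.        ] [0.4211 0.2377 0.115 ]
```

View pics/ct.png

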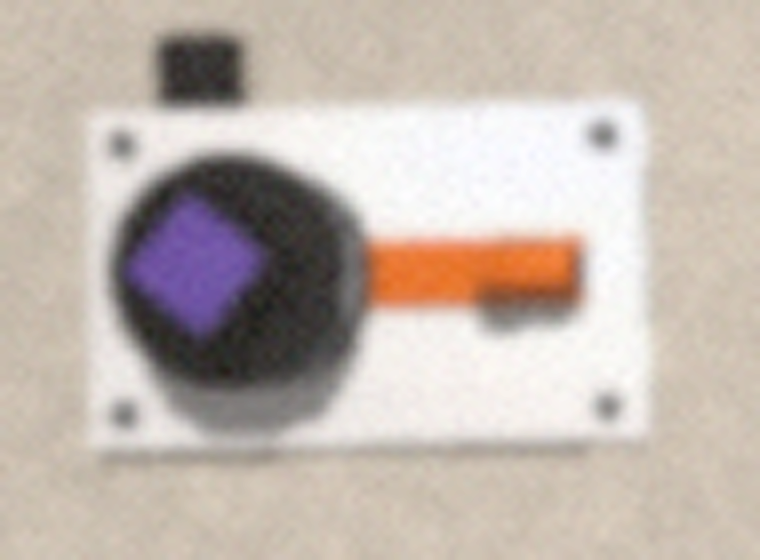

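The crop shows the holder's chip centred at about (259,213) and turned about 45°, the shim tab at about (302,213), and the plate nearly aligned with world axes. I'm moving above the tab.

```bash
python3 -m handwheel '[{"x":-0.047,"y":-0.039,"wz":6.8},{"x":-0.094,"y":-0.078,"wz":13.6},{"x":-0.141,"y":-0.118,"wz":20.3},{"x":-0.188,"y":-0.157,"wz":27},{"x":-0.235,"y":-0.196,"wz":34},{"x":-0.282,"y":-0.235,"wz":41},{"x":-0.329,"y":-0.274,"wz":47},{"x":-0.376,"y":-0.314,"wz":54},{"x":-0.423,"y":-0.353,"wz":61},{"x":-0.470,"y":-0.392,"wz":67.7}]'
python3 - <<'E'
from h import *
s=ctrl.get_state();print(s["time"],s["position"],R.from_rotvec(s["tool_rot"]).as_matrix().round(3))
E
```

```text
0.1 [0.23962171 0.60371175 0.22158301] [[-0.929  0.369 -0.001]
 [ 0.369  0.929 -0.002]
 [-0.    -0.002 -1.   ]]invalid input at $[0]: expected keys x, y, z, wx, wy, wz
```

```bash
python3 -m handwheel '[{"x":-0.030,"y":-0.025,"z":0,"wx":0,"wy":0,"wz":5},{"x":-0.060,"y":-0.050,"z":0,"wx":0,"wy":0,"wz":10},{"x":-0.09,"y":-0.075,"z":0,"wx":0,"wy":0,"wz":15},{"x":-0.12,"y":-0.1,"z":0,"wx":0,"wy":0,"wz":20},{"x":-0.15,"y":-0.125,"z":0,"wx":0,"wy":0,"wz":25},{"x":-0.18,"y":-0.15,"z":0,"wx":0,"wy":0,"wz":30},{"x":-0.21,"y":-0.175,"z":0,"wx":0,"wy":0,"wz":35},{"x":-0.24,"y":-0.2,"z":0,"wx":0,"wy":0,"wz":40},{"x":-0.27,"y":-0.225,"z":0,"wx":0,"wy":0,"wz":45},{"x":-0.3,"y":-0.25,"z":0,"wx":0,"wy":0,"wz":50}]'
cat >> h.py <<'E'
def go(p,yawy):
    "shift in tool axes + wz to bring TCP to p with tool y axis at world angle yawy (deg), mod 180"
    s=ctrl.get_state();M=R.from_rotvec(s["tool_rot"]).as_matrix()
    w=np.degrees(np.arctan2(M[1,1],M[0,1]))-yawy
    print("t",round(s["time"],2),"pos",s["position"].round(4),"f",np.round(s["ft_force"],1),"shift",(M.T@(np.array(p)-s["position"])).round(4),"wz",round((w+90)%180-90,1),"z",M[:,2].round(3))
E
python3 - <<'E'
from h import *
go((.532,.066,.16),0.6)
E
```

```text
time: 0.93
position: [0.4267, 0.2592, 0.2223]
tool_rot: [-1.844, -2.543, 0.0]
ft_force: [1.0, 0.4, 0.1]
grip_width: 0.997
grip_force: 0.0
t 0.93 pos [0.4267 0.2592 0.2223] f [1.  0.4 0.1] shift [-0.2163  0.04    0.0623] wz 17.5 z [-0.  0. -1.]
```

```bash
python3 -m handwheel '[{"x":-0.036,"y":0.007,"z":0,"wx":0,"wy":0,"wz":3},{"x":-0.072,"y":0.013,"z":0,"wx":0,"wy":0,"wz":6},{"x":-0.108,"y":0.02,"z":0,"wx":0,"wy":0,"wz":9},{"x":-0.144,"y":0.027,"z":0.015,"wx":0,"wy":0,"wz":12},{"x":-0.18,"y":0.034,"z":0.03,"wx":0,"wy":0,"wz":15},{"x":-0.216,"y":0.04,"z":0.05,"wx":0,"wy":0,"wz":17.5},{"x":-0.216,"y":0.04,"z":0.062,"wx":0,"wy":0,"wz":17.5},{"x":-0.216,"y":0.04,"z":0.062,"wx":0,"wy":0,"wz":17.5}]'
python3 - <<'E'
from h import *
import pickle
im=wrist();pickle.dump(im,open("w1.pkl","wb"))
go((.532,.066,.16),0.6)
save(cv2.resize(im["image"],(800,500)),"w1.png")
for p in [(.5304,.066,.054),(.53,.146,.115)]: print(proj(im,p)*1.25)
E
```

```text
time: 1.6
position: [0.5308, 0.0656, 0.1574]
tool_rot: [-2.209, -2.231, 0.009]
ft_force: [-0.0, 1.1, -0.9]
grip_width: 0.998
grip_force: 0.0
t 1.65 pos [0.5311 0.068  0.1589] f [-0.1  1.1  0.1] shift [-0.002   0.0009 -0.0011] wz 0.2 z [-0.004 -0.001 -1.   ]
[407.    244.625]
[407.75 118.5 ]
```

View pics/w1.png

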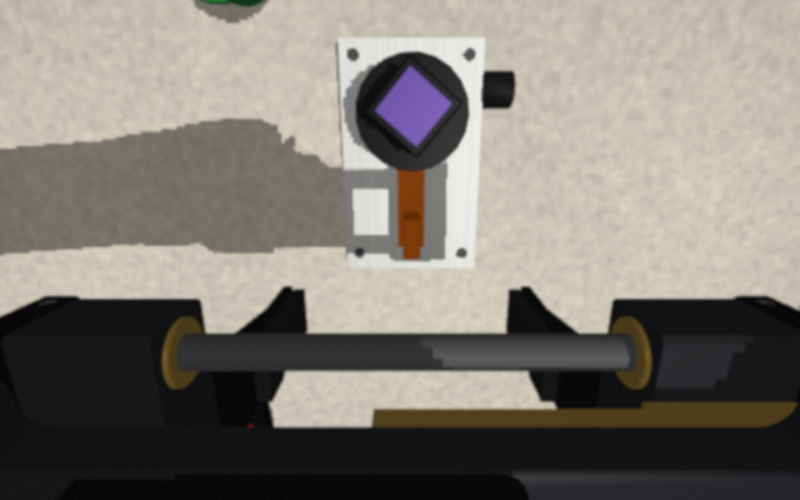

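The wrist view shows the tab's top spanning about (411,217) to (411,258), the plate corners at (338,38), (485,38), (475,268) and (349,268), and the chip centred at (413,105).

Run:
```python
from h import *
import pickle
im=pickle.load(open("w1.pkl","rb"))
f=lambda u,v,z:print((u,v),pix2plane(im,u/1.25,v/1.25,z))
print("cam",np.linalg.inv(im["world_to_cam"])[:3].round(3))
for u,v in [(338,38),(485,38),(475,268),(349,268)]: f(u,v,.014)
for u,v in [(411,258),(411,217),(403,237),(421,237)]: f(u,v,.054)
for u,v in [(411,61),(454,104),(417,150),(374,107)]: f(u,v,.115)
c=cv2.convertScaleAbs(im["image"][20:220,260:400],alpha=1.3)
save(cv2.resize(c,(420*1,600),interpolation=cv2.INTER_CUBIC),"w1c.png")
```

```text
cam [[ 1.     0.012 -0.002  0.53 ]
 [ 0.011 -0.961 -0.277  0.142]
 [-0.005  0.276 -0.961  0.319]]
(338, 38) [0.4819 0.1998 0.014 ]
(485, 38) [0.5815 0.2008 0.014 ]
(475, 268) [0.5843 0.036  0.014 ]
(349, 268) [0.4848 0.0347 0.014 ]
(411, 258) [0.5332 0.0565 0.054 ]
(411, 217) [0.5328 0.085  0.054 ]
(403, 237) [0.5276 0.0713 0.054 ]
(421, 237) [0.5397 0.0714 0.054 ]
(411, 61) [0.5312 0.1712 0.115 ]
(454, 104) [0.5518 0.1528 0.115 ]
(417, 150) [0.5347 0.1314 0.115 ]
(374, 107) [0.514 0.151 0.115]
```

View pics/w1c.png

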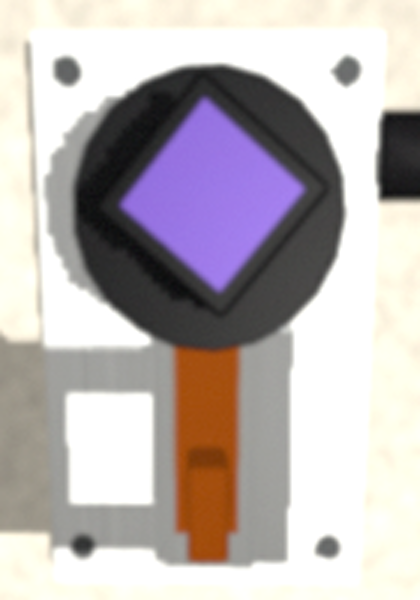

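Tab centre is at about (0.5337, 0.069), with a measured size of 11.5 by 27 mm, which matches. Stage yaw is about +1°. Descending.

```bash
python3 - <<'E'
from h import *
go((.5337,.069,.023),1.0)
E
sleep 0
```

```text
t 1.65 pos [0.5311 0.068  0.1589] f [-0.1  1.1  0.1] shift [0.0011 0.0032 0.1358] wz -0.2 z [-0.004 -0.001 -1.   ]
```

```bash
python3 -m handwheel '[{"x":0,"y":0.003,"z":0.03,"wx":0,"wy":0,"wz":0},{"x":0,"y":0.003,"z":0.06,"wx":0,"wy":0,"wz":0},{"x":0,"y":0.003,"z":0.08,"wx":0,"wy":0,"wz":0},{"x":0,"y":0.003,"z":0.095,"wx":0,"wy":0,"wz":0},{"x":0,"y":0.003,"z":0.1,"wx":0,"wy":0,"wz":0},{"x":0,"y":0.003,"z":0.1,"wx":0,"wy":0,"wz":0},{"x":0,"y":0.003,"z":0.1,"wx":0,"wy":0,"wz":0}]' 0.05
python3 - <<'E'
from h import *
go((.5337,.069,.023),1.0)
E
```

```text
time: 2.23
position: [0.536, 0.07, 0.0617]
tool_rot: [2.203, 2.24, 0.002]
ft_force: [0.8, -0.5, 1.0]
grip_width: 0.602
grip_force: 0.0
t 2.23 pos [0.536  0.07   0.0617] f [ 0.8 -0.5  1. ] shift [-0.001  -0.0024  0.0387] wz -0.0 z [ 0.001  0.001 -1.   ]
```

```bash
python3 -m handwheel '[{"x":0,"y":-0.002,"z":0.015,"wx":0,"wy":0,"wz":0},{"x":-0.001,"y":-0.002,"z":0.03,"wx":0,"wy":0,"wz":0},{"x":-0.001,"y":-0.002,"z":0.038,"wx":0,"wy":0,"wz":0},{"x":-0.001,"y":-0.002,"z":0.038,"wx":0,"wy":0,"wz":0},{"x":-0.001,"y":-0.002,"z":0.038,"wx":0,"wy":0,"wz":0}]'
python3 - <<'E'
from h import *
go((.5337,.069,.023),1.0)
im=wrist();save(im["image"][100:,200:460],"w2.png")
for i in range(3):go((.5337,.069,.023),1.0); ctrl.get_image("wrist")
E
```

```text
time: 2.65
position: [0.534, 0.0681, 0.0234]
tool_rot: [2.204, 2.238, 0.001]
ft_force: [-0.2, -0.5, 0.7]
grip_width: 0.577
grip_force: 0.0
t 2.65 pos [0.534  0.0681 0.0234] f [-0.2 -0.5  0.7] shift [ 0.0009 -0.0003  0.0004] wz -0.1 z [ 0.001  0.    -1.   ]
t 2.7 pos [0.5343 0.0681 0.0237] f [1.2 0.4 1.2] shift [ 0.0009 -0.0006  0.0007] wz -0.1 z [ 0.002  0.001 -1.   ]
t 2.75 pos [0.5345 0.0681 0.0238] f [ 0.1  0.3 -0.6] shift [ 0.0009 -0.0008  0.0008] wz -0.1 z [ 0.002  0.001 -1.   ]
t 2.8 pos [0.5344 0.0681 0.0238] f [ 0.4 -0.7 -0.5] shift [ 0.001  -0.0007  0.0008] wz -0.1 z [ 0.002  0.001 -1.   ]
```

View pics/w2.png

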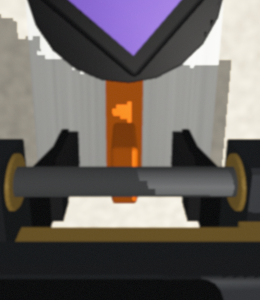

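The tab at (124,160) is centred between the fingers at (78) and (172). I'm gripping, then drawing straight out along tool -x.

```bash
python3 -m handwheel '[{"x":0,"y":0,"z":0,"wx":0,"wy":0,"wz":0},{"x":0,"y":0,"z":0,"wx":0,"wy":0,"wz":0},{"x":0,"y":0,"z":0,"wx":0,"wy":0,"wz":0},{"x":0,"y":0,"z":0,"wx":0,"wy":0,"wz":0},{"x":0,"y":0,"z":0,"wx":0,"wy":0,"wz":0},{"x":0,"y":0,"z":0,"wx":0,"wy":0,"wz":0}]' 0 25
python3 -m handwheel '[{"x":-0.003,"y":0,"z":0,"wx":0,"wy":0,"wz":0},{"x":-0.008,"y":0,"z":0,"wx":0,"wy":0,"wz":0},{"x":-0.014,"y":0,"z":0,"wx":0,"wy":0,"wz":0},{"x":-0.02,"y":0,"z":0,"wx":0,"wy":0,"wz":0},{"x":-0.02,"y":0,"z":0,"wx":0,"wy":0,"wz":0}]'
```

```text
time: 3.35
position: [0.5334, 0.0677, 0.0225]
tool_rot: [-2.205, -2.238, -0.0]
ft_force: [-0.2, 0.9, -0.7]
grip_width: 0.208
grip_force: 0.0
time: 3.77
position: [0.5336, 0.0501, 0.0227]
tool_rot: [-2.202, -2.237, -0.004]
ft_force: [-0.5, 3.7, 1.1]
grip_width: 0.138
grip_force: 25.0
```

```bash
python3 -m handwheel '[{"x":-0.008,"y":0,"z":0,"wx":0,"wy":0,"wz":0},{"x":-0.016,"y":0,"z":0,"wx":0,"wy":0,"wz":0},{"x":-0.024,"y":0,"z":0,"wx":0,"wy":0,"wz":0},{"x":-0.032,"y":0,"z":0,"wx":0,"wy":0,"wz":0},{"x":-0.04,"y":0,"z":0,"wx":0,"wy":0,"wz":0},{"x":-0.048,"y":0,"z":0,"wx":0,"wy":0,"wz":0},{"x":-0.054,"y":0,"z":0,"wx":0,"wy":0,"wz":0},{"x":-0.06,"y":0,"z":0,"wx":0,"wy":0,"wz":0},{"x":-0.06,"y":0,"z":0,"wx":0,"wy":0,"wz":0},{"x":-0.06,"y":0,"z":0,"wx":0,"wy":0,"wz":0}]'
python3 - <<'E'
from h import *
im=wrist();save(im["image"][:,160:500],"w3.png")
# tray target: strip middle at tray centre; tray y axis angle 68.5 -> tab is 40mm to -y
a=np.radians(68.5);p=np.array([.5396,-.239])-.04*np.array([np.cos(a),np.sin(a)]);print(p)
go((*p,.10),-21.5)
E
```

```text
time: 4.6
position: [0.5347, -0.0145, 0.0227]
tool_rot: [2.205, 2.235, -0.002]
ft_force: [0.4, -2.8, 3.9]
grip_width: 0.135
grip_force: 25.0
[ 0.52493995 -0.2762167 ]
t 4.65 pos [ 0.5348 -0.0141  0.0227] f [ 0.2 -2.5  4.1] shift [-0.2621 -0.0134 -0.0768] wz 22.3 z [ 0.    -0.002 -1.   ]
```

View pics/w3.png

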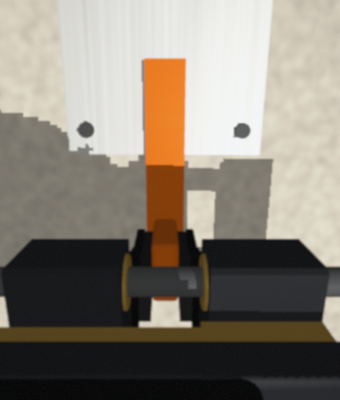

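The shim is fully out: its tip at (165,60) is clear of the cup and it is straight in the grip. I'm lifting it and carrying it to the tray.

```bash
python3 -m handwheel '[{"x":0,"y":0,"z":-0.025,"wx":0,"wy":0,"wz":0},{"x":-0.02,"y":0,"z":-0.05,"wx":0,"wy":0,"wz":0},{"x":-0.05,"y":-0.003,"z":-0.07,"wx":0,"wy":0,"wz":4},{"x":-0.085,"y":-0.005,"z":-0.077,"wx":0,"wy":0,"wz":8},{"x":-0.12,"y":-0.007,"z":-0.077,"wx":0,"wy":0,"wz":12},{"x":-0.155,"y":-0.008,"z":-0.077,"wx":0,"wy":0,"wz":15},{"x":-0.19,"y":-0.01,"z":-0.077,"wx":0,"wy":0,"wz":18},{"x":-0.225,"y":-0.012,"z":-0.077,"wx":0,"wy":0,"wz":22},{"x":-0.262,"y":-0.013,"z":-0.077,"wx":0,"wy":0,"wz":22},{"x":-0.262,"y":-0.013,"z":-0.077,"wx":0,"wy":0,"wz":22}]'
python3 -m handwheel '[{"x":0,"y":0,"z":0,"wx":0,"wy":0,"wz":0},{"x":0,"y":0,"z":0,"wx":0,"wy":0,"wz":0}]'
python3 - <<'E'
from h import *
go((.525,-.276,.010),-21.5)
im=wrist();save(im["image"],"w4.png")
E
```

```text
time: 5.48
position: [0.5224, -0.2836, 0.0995]
tool_rot: [2.596, 1.761, -0.008]
ft_force: [-1.3, -0.7, -0.7]
grip_width: 0.133
grip_force: 25.0
time: 5.65
position: [0.5251, -0.2735, 0.0986]
tool_rot: [-2.59, -1.775, 0.001]
ft_force: [-0.2, 0.3, -0.4]
grip_width: 0.135
grip_force: 25.0
t 5.65 pos [ 0.5251 -0.2735  0.0986] f [-0.2  0.3 -0.4] shift [-0.0024  0.001   0.0886] wz 0.4 z [-0.002  0.001 -1.   ]
```

View pics/w4.png

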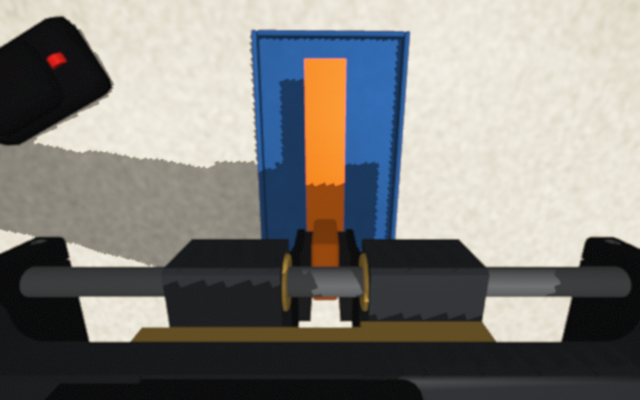

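The shim is aligned and centred in the tray: its strip runs along x≈325 and the tray walls are at 255 and 405. Lowering it.

```bash
python3 -m handwheel '[{"x":0,"y":0.001,"z":0.025,"wx":0,"wy":0,"wz":0},{"x":0,"y":0.001,"z":0.05,"wx":0,"wy":0,"wz":0},{"x":0,"y":0.001,"z":0.07,"wx":0,"wy":0,"wz":0},{"x":0,"y":0.001,"z":0.08,"wx":0,"wy":0,"wz":0},{"x":0,"y":0.001,"z":0.084,"wx":0,"wy":0,"wz":0},{"x":0,"y":0.001,"z":0.085,"wx":0,"wy":0,"wz":0},{"x":0,"y":0.001,"z":0.085,"wx":0,"wy":0,"wz":0}]'
```

```text
time: 6.28
position: [0.5272, -0.2744, 0.0153]
tool_rot: [2.59, 1.777, 0.001]
ft_force: [-0.1, -0.3, -0.5]
grip_width: 0.134
grip_force: 25.0
```

```bash
python3 -m handwheel '[{"x":0,"y":0,"z":0.001,"wx":0,"wy":0,"wz":0},{"x":0,"y":0,"z":0.002,"wx":0,"wy":0,"wz":0},{"x":0,"y":0,"z":0.002,"wx":0,"wy":0,"wz":0}]'
python3 -m handwheel '[{"x":0,"y":0,"z":0,"wx":0,"wy":0,"wz":0},{"x":0,"y":0,"z":0,"wx":0,"wy":0,"wz":0},{"x":0,"y":0,"z":0,"wx":0,"wy":0,"wz":0},{"x":0,"y":0,"z":0,"wx":0,"wy":0,"wz":0},{"x":0,"y":0,"z":-0.03,"wx":0,"wy":0,"wz":0},{"x":0,"y":0,"z":-0.07,"wx":0,"wy":0,"wz":0},{"x":0,"y":0,"z":-0.11,"wx":0,"wy":0,"wz":0},{"x":0,"y":0,"z":-0.15,"wx":0,"wy":0,"wz":0},{"x":0,"y":0,"z":-0.15,"wx":0,"wy":0,"wz":0}]' 0.04
python3 - <<'E'
from h import *
go((.53,.07,.20),1)
ims=[ctrl.get_image(n) for n in("top","scene")]
t=ims[0]["image"][150:270,235:485];s=ims[1]["image"]
a=cv2.resize(t,(750,360),interpolation=cv2.INTER_CUBIC)
b=cv2.resize(s[130:290,140:400],(390,240),interpolation=cv2.INTER_CUBIC)
c=np.zeros((600,750,3),np.uint8);c[:360]=a;c[360:,:390]=b;save(cv2.convertScaleAbs(c,alpha=1.5),"ck.png")
im=ims[0];hsv=cv2.cvtColor(im["image"],cv2.COLOR_RGB2HSV)
m=cv2.inRange(hsv,(126,60,40),(150,255,255));N,L,S,C=cv2.connectedComponentsWithStats(m)
for i in range(1,N):
  if S[i,4]>15: print(S[i],C[i],pix2plane(im,*C[i],.112))
E
```

```text
time: 6.53
position: [0.527, -0.2749, 0.0133]
tool_rot: [2.59, 1.776, 0.002]
ft_force: [0.2, -0.0, -0.6]
grip_width: 0.137
grip_force: 25.0
time: 7.28
position: [0.5306, -0.2776, 0.1712]
tool_rot: [2.583, 1.769, 0.013]
ft_force: [0.9, -1.6, 0.0]
grip_width: 0.457
grip_force: 0.0
t 7.28 pos [ 0.5306 -0.2776  0.1712] f [ 0.9 -1.6  0. ] shift [ 0.3239 -0.1258 -0.0303] wz -22.2 z [ 0.013 -0.004 -1.   ]
[250 204  18  18 200] [258.72 212.5 ] [0.5328 0.1521 0.112 ]
[191 214  13  13  98] [196.58163265 219.93877551] [0.5187 0.2823 0.112 ]
[212 262  11  11  98] [217.08163265 266.89795918] [0.421  0.2385 0.112 ]
```

View pics/ck.png

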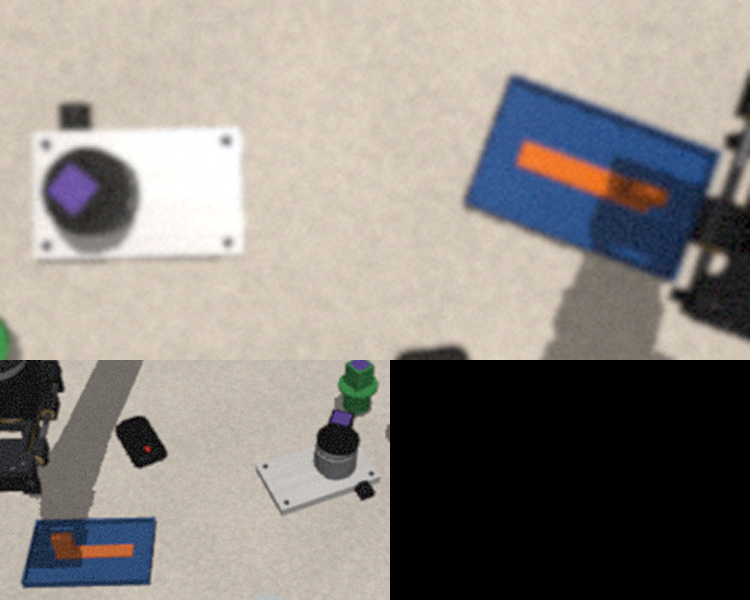

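The shim lies flat in the tray and the holder is still upright in the cup. I'm moving above the holder with the tool's closing axis at about -42°.

Run:
```python
from h import *
go((.532,.149,.20),-42)
```

```text
t 7.38 pos [ 0.5277 -0.2754  0.1647] f [0.1 0.3 0.3] shift [ 0.3974 -0.1489 -0.0356] wz 20.9 z [ 0.004 -0.001 -1.   ]
```

```bash
python3 -m handwheel '[{"x":0.036,"y":-0.013,"z":-0.036,"wx":0,"wy":0,"wz":2},{"x":0.072,"y":-0.027,"z":-0.036,"wx":0,"wy":0,"wz":4},{"x":0.108,"y":-0.041,"z":-0.036,"wx":0,"wy":0,"wz":6},{"x":0.145,"y":-0.054,"z":-0.036,"wx":0,"wy":0,"wz":8},{"x":0.181,"y":-0.068,"z":-0.036,"wx":0,"wy":0,"wz":10},{"x":0.217,"y":-0.081,"z":-0.036,"wx":0,"wy":0,"wz":12},{"x":0.253,"y":-0.095,"z":-0.036,"wx":0,"wy":0,"wz":14},{"x":0.289,"y":-0.108,"z":-0.036,"wx":0,"wy":0,"wz":16},{"x":0.325,"y":-0.122,"z":-0.036,"wx":0,"wy":0,"wz":18},{"x":0.36,"y":-0.135,"z":-0.036,"wx":0,"wy":0,"wz":20}]' 0.087
python3 -m handwheel '[{"x":0.018,"y":-0.007,"z":0,"wx":0,"wy":0,"wz":0.5},{"x":0.037,"y":-0.014,"z":0,"wx":0,"wy":0,"wz":1},{"x":0.037,"y":-0.014,"z":0,"wx":0,"wy":0,"wz":1},{"x":0.037,"y":-0.014,"z":0,"wx":0,"wy":0,"wz":1},{"x":0.037,"y":-0.014,"z":0,"wx":0,"wy":0,"wz":1}]'
python3 - <<'E'
from h import *
import pickle
im=wrist();pickle.dump(im,open("w5.pkl","wb"))
go((.532,.149,.079),-42)
hsv=cv2.cvtColor(im["image"],cv2.COLOR_RGB2HSV)
m=cv2.inRange(hsv,(122,50,40),(155,255,255));c=max(cv2.findContours(m,0,2)[0],key=cv2.contourArea)
ap=cv2.approxPolyDP(c,8,True)[:,0];print(ap)
P=np.array([pix2plane(im,*q,.112) for q in ap.astype(float)]);print(P,P.mean(0))
d=np.roll(P,-1,0)-P;print(np.linalg.norm(d[:,:2],axis=1),np.degrees(np.arctan2(d[:,1],d[:,0]))%90)
save(im["image"],"w5.png")
E
```

```text
time: 8.22
position: [0.5289, 0.1118, 0.1967]
tool_rot: [-2.86, -1.297, 0.004]
ft_force: [0.9, 0.3, -0.4]
grip_width: 0.992
grip_force: 0.0
time: 8.63
position: [0.5435, 0.1455, 0.1972]
tool_rot: [2.871, 1.273, -0.005]
ft_force: [-0.3, 0.2, -0.3]
grip_width: 0.998
grip_force: 0.0
t 8.68 pos [0.5437 0.1451 0.1976] f [-0.2 -0.7 -0.6] shift [-0.0047 -0.0112  0.1186] wz -0.2 z [-0.002 -0.001 -1.   ]
[[293 188]
 [296 221]
 [328 220]
 [325 187]]
[[0.5321 0.171  0.112 ]
 [0.515  0.1496 0.112 ]
 [0.5346 0.133  0.112 ]
 [0.5512 0.1549 0.112 ]] [0.533225 0.152125 0.112   ]
[0.02739288 0.02568502 0.02748036 0.02498039] [51.37285752 49.73744335 52.83820498 49.87139103]
```

View pics/w5.png

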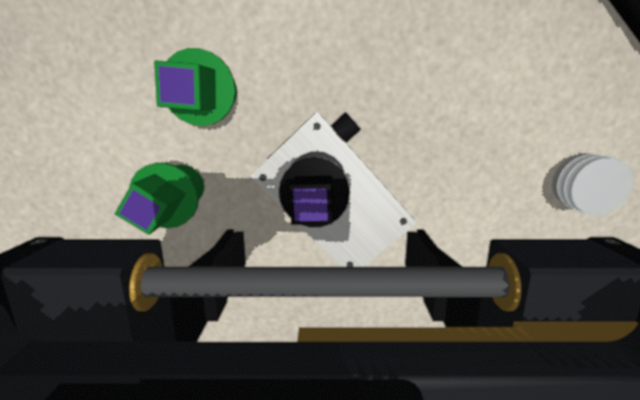

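The black holder's chip is at (311,204) with its flange at (314,189). The green look-alikes are at (178,85) and (140,209), away from the fingers. Block yaw is about 50°.

Run:
```python
from h import *
import pickle
im=pickle.load(open("w5.pkl","rb"))
print(pix2plane(im,314.5,189.5,.072))
go((.533,.151,.079),-40)
```

```text
[0.5356 0.1519 0.072 ]
t 8.68 pos [0.5437 0.1451 0.1976] f [-0.2 -0.7 -0.6] shift [-0.0026 -0.0118  0.1186] wz -2.2 z [-0.002 -0.001 -1.   ]
```

```bash
python3 -m handwheel '[{"x":-0.0025,"y":-0.0115,"z":0.02,"wx":0,"wy":0,"wz":-2},{"x":-0.0025,"y":-0.0115,"z":0.045,"wx":0,"wy":0,"wz":-2},{"x":-0.0025,"y":-0.0115,"z":0.07,"wx":0,"wy":0,"wz":-2},{"x":-0.0025,"y":-0.0115,"z":0.095,"wx":0,"wy":0,"wz":-2},{"x":-0.0025,"y":-0.0115,"z":0.11,"wx":0,"wy":0,"wz":-2},{"x":-0.0025,"y":-0.0115,"z":0.116,"wx":0,"wy":0,"wz":-2},{"x":-0.0025,"y":-0.0115,"z":0.118,"wx":0,"wy":0,"wz":-2},{"x":-0.0025,"y":-0.0115,"z":0.118,"wx":0,"wy":0,"wz":-2}]'
python3 - <<'E'
from h import *
go((.5335,.151,.079),-40)
E
```

```text
time: 9.35
position: [0.5342, 0.1519, 0.0808]
tool_rot: [2.85, 1.322, 0.0]
ft_force: [-1.0, 0.6, -0.8]
grip_width: 0.997
grip_force: 0.0
t 9.35 pos [0.5342 0.1519 0.0808] f [-1.   0.6 -0.8] shift [-0.0011  0.      0.0018] wz -0.2 z [ 0. -0. -1.]
```

```bash
python3 -m handwheel '[{"x":0,"y":0,"z":0.001,"wx":0,"wy":0,"wz":0},{"x":0,"y":0,"z":0.001,"wx":0,"wy":0,"wz":0},{"x":0,"y":0,"z":0.001,"wx":0,"wy":0,"wz":0},{"x":0,"y":0,"z":0.001,"wx":0,"wy":0,"wz":0},{"x":0,"y":0,"z":0.001,"wx":0,"wy":0,"wz":0},{"x":0,"y":0,"z":0.001,"wx":0,"wy":0,"wz":0},{"x":0,"y":0,"z":0.001,"wx":0,"wy":0,"wz":0},{"x":0,"y":0,"z":0.001,"wx":0,"wy":0,"wz":0},{"x":0,"y":0,"z":0.001,"wx":0,"wy":0,"wz":0},{"x":0,"y":0,"z":0.001,"wx":0,"wy":0,"wz":0}]' 0 40
python3 -m handwheel '[{"x":0,"y":0,"z":0.001,"wx":0,"wy":0,"wz":0},{"x":0,"y":0,"z":0.002,"wx":0,"wy":0,"wz":0},{"x":0,"y":0,"z":0.002,"wx":0,"wy":0,"wz":0}]'
```

```text
time: 10.18
position: [0.5338, 0.1527, 0.0795]
tool_rot: [-2.849, -1.324, 0.001]
ft_force: [-0.7, 0.3, 0.4]
grip_width: 0.39
grip_force: 39.1
time: 10.43
position: [0.5344, 0.1525, 0.0789]
tool_rot: [-2.849, -1.323, -0.001]
ft_force: [-2.5, -1.5, 8.7]
grip_width: 0.391
grip_force: 39.4
```

It's gripped and pressing at about 9 N. I'm turning slowly while pressing.

```bash
python3 -m handwheel '[{"x":0,"y":0,"z":0.001,"wx":0,"wy":0,"wz":-1},{"x":0,"y":0,"z":0.001,"wx":0,"wy":0,"wz":-2},{"x":0,"y":0,"z":0.001,"wx":0,"wy":0,"wz":-3},{"x":0,"y":0,"z":0.001,"wx":0,"wy":0,"wz":-4},{"x":0,"y":0,"z":0.001,"wx":0,"wy":0,"wz":-5},{"x":0,"y":0,"z":0.001,"wx":0,"wy":0,"wz":-6},{"x":0,"y":0,"z":0.001,"wx":0,"wy":0,"wz":-7},{"x":0,"y":0,"z":0.001,"wx":0,"wy":0,"wz":-8}]'
cat > st.py <<'E'
from h import *
s=ctrl.get_state();M=R.from_rotvec(s["tool_rot"]).as_matrix()
print("yaw",np.degrees(np.arctan2(M[1,1],M[0,1])).round(1),"T",np.round(s["torque"],2),"F",np.round(s["ft_force"],1),"z",s["position"][2].round(4),"tilt",M[:2,2].round(3),"q7",s["joint_positions"][6].round(2))
E
python3 st.py
```

```text
time: 11.1
position: [0.5344, 0.1523, 0.0783]
tool_rot: [-2.75, -1.519, -0.001]
ft_force: [-4.1, -1.2, 11.7]
grip_width: 0.383
grip_force: 39.7
yaw -32.2 T [-0.68  1.01 -0.29] F [-4.1 -1.2 11.7] z 0.0783 tilt [0.    0.001] q7 -0.79
```

```bash
python3 -m handwheel '[{"x":-0.0005,"y":-0.001,"z":0.001,"wx":0,"wy":0,"wz":-1},{"x":-0.0005,"y":-0.001,"z":0.001,"wx":0,"wy":0,"wz":-2},{"x":-0.0005,"y":-0.001,"z":0.001,"wx":0,"wy":0,"wz":-3},{"x":-0.0005,"y":-0.001,"z":0.001,"wx":0,"wy":0,"wz":-4},{"x":-0.0005,"y":-0.001,"z":0.001,"wx":0,"wy":0,"wz":-5},{"x":-0.0005,"y":-0.001,"z":0.001,"wx":0,"wy":0,"wz":-6},{"x":-0.0005,"y":-0.001,"z":0.001,"wx":0,"wy":0,"wz":-7},{"x":-0.0005,"y":-0.001,"z":0.001,"wx":0,"wy":0,"wz":-8}]';python3 st.py
```

```text
time: 11.77
position: [0.5336, 0.1532, 0.0771]
tool_rot: [-2.636, -1.709, -0.003]
ft_force: [-0.8, 0.6, 8.0]
grip_width: 0.387
grip_force: 39.6
yaw -24.1 T [-0.34  0.64  0.02] F [-0.8  0.6  8. ] z 0.0771 tilt [0.001 0.001] q7 -0.66
```

```bash
python3 -m handwheel '[{"x":0,"y":0,"z":0,"wx":0,"wy":0,"wz":-1},{"x":0,"y":0,"z":0,"wx":0,"wy":0,"wz":-2},{"x":0,"y":0,"z":0,"wx":0,"wy":0,"wz":-3},{"x":0,"y":0,"z":0,"wx":0,"wy":0,"wz":-4},{"x":0,"y":0,"z":0,"wx":0,"wy":0,"wz":-5},{"x":0,"y":0,"z":0,"wx":0,"wy":0,"wz":-6}]';python3 st.py
```

```text
time: 12.27
position: [0.5328, 0.1527, 0.0753]
tool_rot: [2.543, 1.845, 0.0]
ft_force: [0.8, 0.0, -4.2]
grip_width: 0.389
grip_force: 39.6
yaw -18.1 T [ 0.01 -0.11  0.01] F [ 0.8  0.  -4.2] z 0.0753 tilt [0. 0.] q7 -0.55
```

The vertical force flipped to -4 N, so the holder's weight now hangs from the gripper: the foot is over the recess. Pressing down gently.

```bash
python3 -m handwheel '[{"x":0,"y":0,"z":0.001,"wx":0,"wy":0,"wz":0},{"x":0,"y":0,"z":0.002,"wx":0,"wy":0,"wz":0},{"x":0,"y":0,"z":0.003,"wx":0,"wy":0,"wz":0},{"x":0,"y":0,"z":0.004,"wx":0,"wy":0,"wz":0},{"x":0,"y":0,"z":0.004,"wx":0,"wy":0,"wz":0}]';python3 st.py
```

```text
time: 12.68
position: [0.5329, 0.1526, 0.0711]
tool_rot: [2.544, 1.843, -0.0]
ft_force: [1.6, 0.5, -4.6]
grip_width: 0.387
grip_force: 39.6
yaw -18.2 T [-0.05 -0.32 -0.01] F [ 1.6  0.5 -4.6] z 0.0711 tilt [-0. -0.] q7 -0.55
```

```bash
python3 -m handwheel '[{"x":0,"y":0,"z":0.001,"wx":0,"wy":0,"wz":0},{"x":0,"y":0,"z":0.002,"wx":0,"wy":0,"wz":0},{"x":0,"y":0,"z":0.003,"wx":0,"wy":0,"wz":0},{"x":0,"y":0,"z":0.003,"wx":0,"wy":0,"wz":0},{"x":0,"y":0,"z":0.003,"wx":0,"wy":0,"wz":0}]';python3 st.py
```

```text
time: 13.1
position: [0.5331, 0.1525, 0.0697]
tool_rot: [-2.544, -1.843, -0.001]
ft_force: [-0.6, -1.6, 5.1]
grip_width: 0.39
grip_force: 39.5
yaw -18.2 T [-0.33  0.53  0.  ] F [-0.6 -1.6  5.1] z 0.0697 tilt [0. 0.] q7 -0.55
```

Contact comes about 10 mm below the earlier level, as it should when home. One firmer press to confirm, then release and rise.

```bash
python3 -m handwheel '[{"x":0,"y":0,"z":0.001,"wx":0,"wy":0,"wz":0},{"x":0,"y":0,"z":0.002,"wx":0,"wy":0,"wz":0},{"x":0,"y":0,"z":0.002,"wx":0,"wy":0,"wz":0}]';python3 st.py
python3 -m handwheel '[{"x":0,"y":0,"z":0,"wx":0,"wy":0,"wz":0},{"x":0,"y":0,"z":-0.002,"wx":0,"wy":0,"wz":0},{"x":0,"y":0,"z":-0.002,"wx":0,"wy":0,"wz":0},{"x":0,"y":0,"z":-0.002,"wx":0,"wy":0,"wz":0},{"x":0,"y":0,"z":-0.002,"wx":0,"wy":0,"wz":0},{"x":0,"y":0,"z":-0.002,"wx":0,"wy":0,"wz":0},{"x":0,"y":0,"z":-0.002,"wx":0,"wy":0,"wz":0}]' 0.08
python3 -m handwheel '[{"x":0,"y":0,"z":-0.02,"wx":0,"wy":0,"wz":0},{"x":0,"y":0,"z":-0.05,"wx":0,"wy":0,"wz":0},{"x":0,"y":0,"z":-0.085,"wx":0,"wy":0,"wz":0},{"x":0,"y":0,"z":-0.12,"wx":0,"wy":0,"wz":0},{"x":-0.03,"y":0,"z":-0.14,"wx":0,"wy":0,"wz":0},{"x":-0.06,"y":0,"z":-0.15,"wx":0,"wy":0,"wz":0},{"x":-0.08,"y":0,"z":-0.15,"wx":0,"wy":0,"wz":0},{"x":-0.08,"y":0,"z":-0.15,"wx":0,"wy":0,"wz":0}]'
python3 - <<'E'
from h import *
w=wrist();s=ctrl.get_image("scene")["image"]
c=np.zeros((600,640,3),np.uint8);c[:280]=w["image"][:280];c[280:]=cv2.resize(s[130:290,140:460],(640,320),interpolation=cv2.INTER_CUBIC)
save(c,"end.png")
E
```

```text
time: 13.35
position: [0.5336, 0.1524, 0.0694]
tool_rot: [-2.544, -1.843, -0.002]
ft_force: [-4.9, -2.9, 14.9]
grip_width: 0.386
grip_force: 39.7
yaw -18.2 T [-0.63  1.43  0.09] F [-4.9 -2.9 14.9] z 0.0694 tilt [0.001 0.001] q7 -0.55
time: 13.93
position: [0.5328, 0.1528, 0.0683]
tool_rot: [-2.544, -1.843, 0.0]
ft_force: [-0.1, -0.1, 0.2]
grip_width: 0.832
grip_force: 0.0
time: 14.6
position: [0.5079, 0.0715, 0.2199]
tool_rot: [2.549, 1.834, 0.002]
ft_force: [0.8, -0.2, -0.1]
grip_width: 0.919
grip_force: 0.0
```

View pics/end.png

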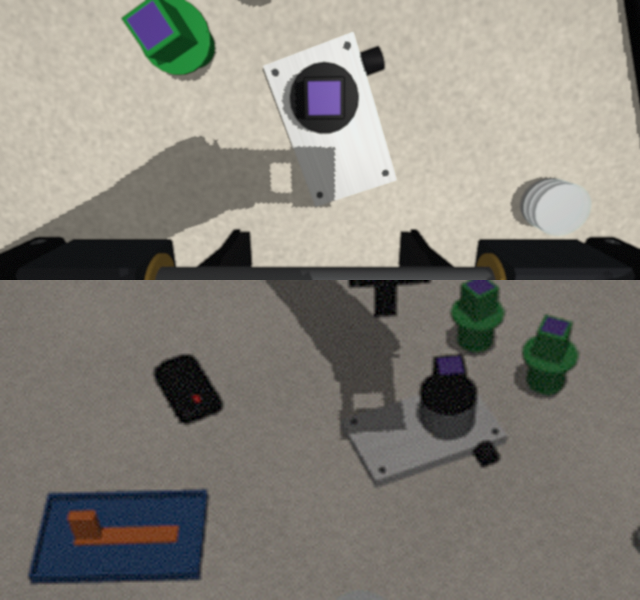

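The holder sits down on the cup at (325,97), upright with its flange at the rim. The shim lies flat in the tray at (125,532), and the bystanders haven't been touched.

```bash
python3 -c "
from bench import ctrl
print(ctrl.close_job())"
```

```text
the job is handed in; nothing more can be done
None
```

The shim is flat in the blue tray and the holder is seated in its recess (it dropped about 10 mm and took a 15 N press), released and upright; job handed in at about 15 s, no verdict returned.

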